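# Set the mandoline for 2.5 mm and park the guard

### The arm

A 6-joint arm with a two-finger parallel gripper is mounted at the origin on the work surface. World frame = base frame: x ahead of the robot, y to its left, z up, the work surface at z = 0. Lengths are in m, angles in rad, forces in N, time in s.
With the tool pointing down it reaches from about 0.25 to 0.775 m from the base axis. Payload 8.9 kg.
Tool frame: the origin (TCP) lies midway between the tips of the shut fingers; the grasp point (between the pads) lies 19 mm behind it; y points along the fingers, z is the direction in which the jaws open and shut, and the axes are right-handed (so a half turn about y gives the same grasp; the last joint's range is limited). The gripper opens to 85 mm and grips with 20 to 120 N. Pads are 22 mm wide; open, the fingers measure 114 mm over their backs; the gripper's body (76 mm by 85 mm) begins 54 mm behind the grasp point. The pads swing forward as they close: fully open they stand 13 mm farther back than shut.
Start: joints at [-1.309, 0.291, -0.153, 1.127, 0, 1.431], TCP at [0.205, -0.483, 0.231] pointing down, gripper open.
Joint ranges: [-2.52, 2.52], [-0.91, 1.74], [-1.3, 1.37], [-1.96, 2.02], [-1.52, 1.47], [-3.14, 3.14]. Speed limits (rad/s): [2.22, 2.22, 2.79, 3.14, 3.14, 3.14].

### API

Orientations are given as [roll, pitch, yaw] about the fixed x, y, z axes, in that order (R = Rz(yaw) Ry(pitch) Rx(roll)).
In Python, from plant import bot, vision gives the robot as it stands.
- The arm moves only by the tool arm_command, never from a script. Its argument "deltas" is text: rows parted by semicolons, each of 7 numbers parted by spaces: the shift along the tool's x, y, z in mm, then the turn, a rotation vector about the tool's x, y, z in rad, then the opening, from 0 (shut) to 1 (fully open). In form: x y z wx wy wz fingers; .... A call has 1 to 12 rows; each row shifts and turns the pose as measured when the row begins, along the tool's axes as they then stand; what a row does not reach is not made up. A row lasts 1/8 s, in which the tool goes at most 62.5 mm and 10.7 degrees, less where a joint would pass 70% of its speed; a pose out of reach is approached as far as the arm can. A call is refused whole if a number of a shift passes 62.5 or a number of a turn 0.188, either way. A call with a gripper value outside its range is refused whole. The fingers move at their own pace and stop on an object; "squeeze" is the grip in N (left out, the last holds). Time passes only in rows, so rows that do not move let the fingers close. It gives the time, the measured TCP pose, the force and the opening at its end, in the units of the state.
- bot.observe(): the state, without advancing time (a new reading comes with each control period).
- vision.capture(name): name is "scene" or "top" or "wrist"; returns a dict with "image" (400x640x3 uint8, blue, green, red), "mtx" (3x3 intrinsics, pixels), "R" (3x3) and "t" (3): a world point X has camera coordinates R X + t. Camera axes: x right, y down, z forward; pixel columns grow to the right and rows downward; lengths in m; the calibration is good to about 2 mm. A picture is of the moment at which its call begins. There is no depth.
- bot.sign_off(): hands the job in, once; it reports no verdict.
The state is a dict: "clock": time; "joint_positions": joint angles; "qd": joint speeds; "tau": joint torques, N m; "eef_pos": TCP position; "ee_rot": TCP orientation; "contact_force": force on the tool from outside, world axes, zero at the start; "torque": the same for the moment, N m; "opening": finger opening in m.
Only numpy, scipy, OpenCV 4.12 (cv2) and the standard library are available. Lean on these libraries where they do the work, as an engineer would, in place of code of your own. Each camera call takes 0.05 s, during which the arm holds its last target.

### The job

Get the mandoline ready for 2.5 mm slices and leave it safe: park the hand guard squarely over the blade, turn the thickness dial clockwise to its stop, then count five clicks back (half a millimetre each). Keep the gripper off the bare blade, do not knock or push aside the things standing round it, and let go of everything at the end.

Things in the scene. Friction and masses are not known exactly. Their poses are not given: they have to be found in the camera images.
- mandoline: Steel mandoline slicer, 395 mm long, 134 mm wide, fixed on the table. Origin on the table under mid bed; x level, towards the high end (dial end), y across, z up. The bed slopes 28 degrees: uphill u = (cos28, 0, sin28), straight off the bed n = (-sin28, 0, cos28) in this frame. The guard's knob and the dial's axis stand along n: approach along -n, 28 degrees from vertical.
- blade: Sharp steel blade set in the bed, across it from rail to rail: 112 mm wide, 26 mm along the bed. Origin at its middle, in the bed plane. Not to be touched. On the outside of each rail a round screw head (16 mm, 19 mm below the bed plane) stands in line with the blade and stays in view when the guard covers it.
- guard (a joint): Place of the hand guard on its track, m: 0 at the bottom, 0.205 at the top, grows uphill along u. At 0.080 its middle is over the blade's middle. It starts 65 to 124 mm uphill of that. About 3 N slides it down, 6 N up; it stays where it is left in spite of the slope. At the top its knob's axis stands only 78 mm from the dial's, in the way of a gripper on the dial.
- guard_knob (a point): Middle of the guard's round black palm knob: 52 mm diameter, 39 mm tall along n, chamfered edges, 93 mm off the bed plane on the guard's centre line. Below it a neck (30 mm thick, 20 mm long), a cone 68 to 82 mm wide, and the guard's flat base, 90 mm along the track by 150 mm across, its top 74 mm below this point. A white line on each side of the base marks its middle.
- dial (a joint): Angle of the thickness dial, rad: 0 = closed stop, reached by turning clockwise seen from above; grows anticlockwise, to 4.19. It clicks every 15 degrees (0.2618 rad): five clicks from the stop = 1.309. Let go, it settles into the nearest click. About 0.08 N m turns it. It starts 6 to 10 clicks open.
- dial_grip (a point): On the dial's axis, half-way up its grip bar, 38 mm off the bed plane, 203 mm uphill of the blade. Bar 56 mm long, 15 mm thick, top 15 mm above this point, on a 60 mm disc whose face is 18 mm below it. At angle 0 the bar lies along u; at angle a, u turned by a anticlockwise about n. A white line marks the end uphill at 0. White ticks on the grey head: one a click, the longest the stop.
- jug: Bystander: steel jug, 116 mm across, handle reaching about 40 mm farther, 210 mm tall, loose. Origin under its middle.
- bottle: Bystander: amber bottle, 76 mm diameter, 300 mm tall, loose. Origin under its middle.
- mill: Bystander: dark wooden pepper mill, 62 mm diameter, 290 mm tall, loose. Origin under its middle.
- pan: Bystander: steel food pan, 180 by 120 by 100 mm, loose, at the low end of the mandoline. Origin under its middle.

How it is judged:
By the outcome, as a careful person would: the job done as asked, in the order asked, and still so for the second after the job is handed in, with the robot touching nothing.
It also fails if it takes over 67 s, if anything falls off the work surface, if the arm or the gripper's body presses on something with over 40 N, if the wrist force passes 120 N, or if a joint passes its speed limit or range.

## Working session

There is one attempt and no reset: what is moved stays moved. The work goes in short steps, Python scripts to look and compute and a tool call to move; the robot and the scene stay as the last step left them, time stands still between calls to the robot, and variables do not carry over. Pictures are saved under pics/ and viewed, and the job is handed in when it is done.

Besides the shell and the picture viewer there is one more tool, called after "Emit:" as name(argument=value, ...), one argument or row to a line, values as JSON. arm_command: Moves the arm, as the interface text tells. Its arguments: {"type":"object","properties":{"deltas":{"type":"string"},"squeeze":{"type":"number"}},"required":["deltas"]}

```bash
ls; mkdir -p pics
python3 - <<'E'
from plant import bot, vision
import cv2
o=bot.observe()
for k,v in o.items(): print(k,v)
for n in ["scene","top","wrist"]:
    c=vision.capture(n); cv2.imwrite(f"pics/{n}0.png",c["image"]); print(n,c["mtx"].tolist(),c["R"].round(4).tolist(),c["t"].round(4).tolist())
E
```

```text
pics
clock 0.0
joint_positions [-1.30927770e+00  2.91268407e-01 -1.54126640e-01  1.12669907e+00
  1.98723710e-05  1.43151652e+00]
qd [-0.00050162 -0.00117157 -0.00200644 -0.00010871  0.00016825 -0.00041287]
tau [ 1.72276006e-03 -5.37145936e+01  3.31371117e+01  1.62172312e-02
 -2.32991561e-04 -9.56951510e-06]
eef_pos [ 0.2047358  -0.48295907  0.23073836]
ee_rot [-1.57207879e+00  1.99852404e-04 -2.74079436e+00]
contact_force [ 0.12325024 -0.50181312  0.18301328]
torque [-0.04793168 -0.01924918 -0.01767792]
opening 0.085506759484352
scene [[375.9878411105738, 0.0, 319.9157039657644], [0.0, 375.9878411105738, 202.74508981293224], [0.0, 0.0, 1.0]] [[0.695, 0.719, 0.0093], [0.56, -0.5332, -0.6341], [-0.451, 0.4459, -0.7732]] [-0.3339, -0.2203, 1.2708]
top [[398.64128221947914, 0.0, 318.2157154772099], [0.0, 398.64128221947914, 199.16775941773122], [0.0, 0.0, 1.0]] [[-0.0283, -0.9992, -0.0271], [-0.9917, 0.0314, -0.1247], [0.1255, 0.0233, -0.9918]] [-0.0333, 0.5507, 1.0461]
wrist [[337.7023913720661, 0.0, 318.30023294699623], [0.0, 337.7023913720661, 197.78279664182054], [0.0, 0.0, 1.0]] [[0.3899, -0.9209, -0.0007], [-0.8874, -0.3759, 0.2667], [-0.2459, -0.1034, -0.9638]] [-0.5259, -0.0344, 0.3763]
```

View pics/scene0.png

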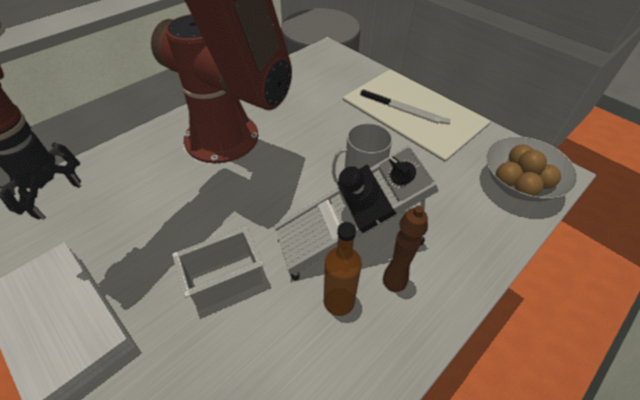

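View pics/top0.png

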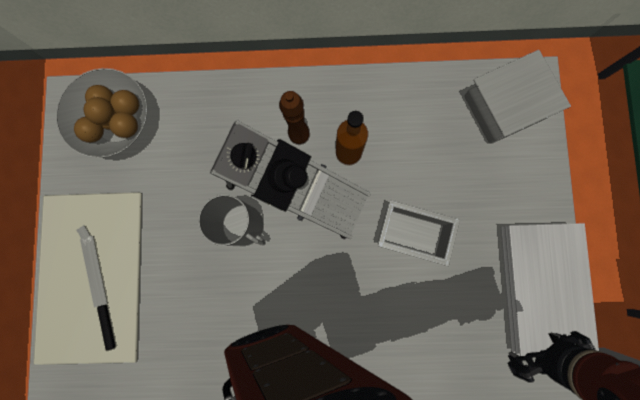

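View pics/wrist0.png

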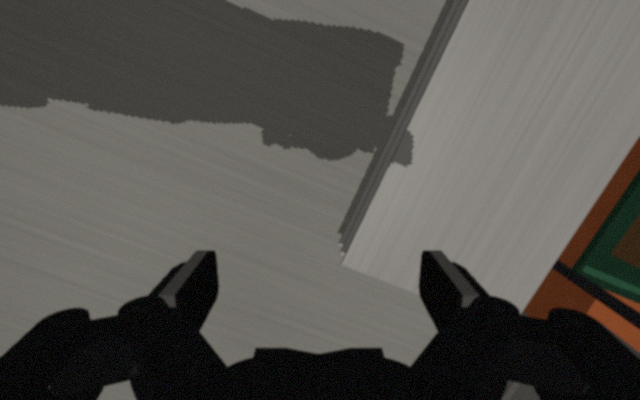

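Run:
```python
import cv2
a=cv2.imread("pics/top0.png")[85:275,190:390]; b=cv2.imread("pics/scene0.png")[110:330,250:450]
cv2.imwrite("pics/topz.png",cv2.resize(a,None,fx=4,fy=3.1578,interpolation=2) if 0 else cv2.resize(a[:150],None,fx=4,fy=4,interpolation=2))
cv2.imwrite("pics/scz.png",cv2.resize(b[:200],None,fx=3,fy=3,interpolation=2))
```

```text
(no output)
```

View pics/topz.png

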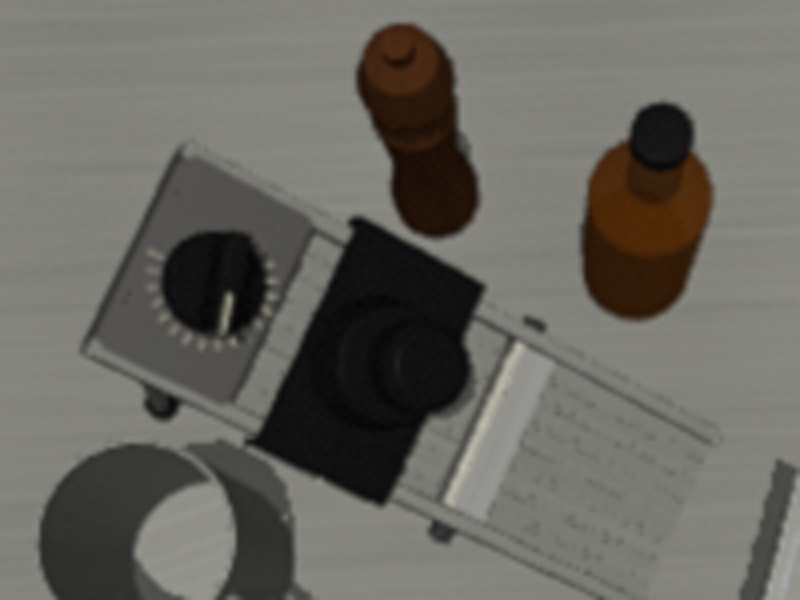

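View pics/scz.png

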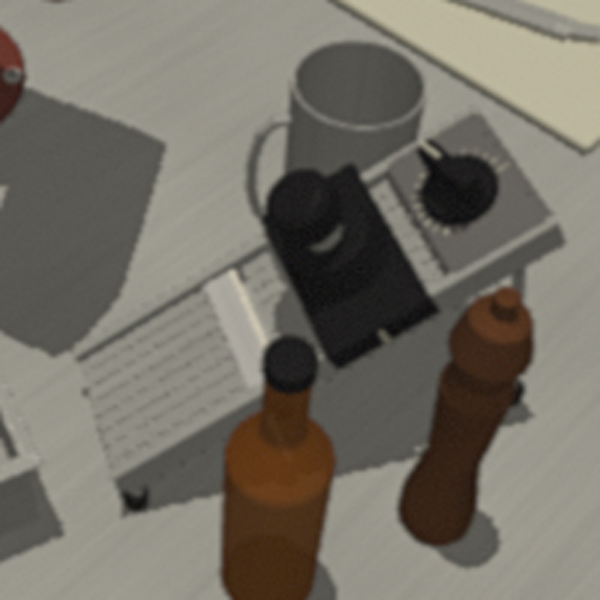

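```bash
cat > h.py <<'E'
import numpy as np, cv2
from scipy.spatial.transform import Rotation as Rn
def ray(c,p):
    d=np.linalg.inv(c["mtx"])@[p[0],p[1],1.0]; d=c["R"].T@d
    return -c["R"].T@c["t"], d/np.linalg.norm(d)
def tri(*cp):
    A=np.zeros((3,3));b=np.zeros(3);rs=[ray(c,p) for c,p in cp]
    for o,d in rs:
        P=np.eye(3)-np.outer(d,d);A+=P;b+=P@o
    X=np.linalg.solve(A,b)
    return X,max(np.linalg.norm(np.cross(X-o,d)) for o,d in rs)
def plane(c,p,P0,n):
    o,d=ray(c,p); return o+d*((P0-o)@n)/(d@n)
def proj(c,X):
    q=c["mtx"]@(c["R"]@np.asarray(X)+c["t"]); return q[:2]/q[2]
E
python3 - <<'E'
from h import *
from plant import bot, vision
T=vision.capture("top");S=vision.capture("scene")
tz=lambda x,y:(190+x/4,85+y/4); sz=lambda x,y:(250+x/3,110+y/3)
for n,a,b in [("dial",(215,283),(457,190)),("knobtop",(428,367),(303,200)),
 ("bladeTopCornL",(520,345),(275,365)),("bladeuphillnear",(445,505),(235,270)),("bladelownear",(487,520),(207,283)),
 ("highcorn near",(88,350),(475,113)),("highcorn far",(187,147),(560,222)),("mill top",(400,50),(507,300)),("bottletop",(662,130),(290,352))]:
    X,e=tri((T,tz(*a)),(S,sz(*b)));print(n,X.round(4),round(e,4))
E
```

```text
dial [0.6316 0.1134 0.2214] 0.0011
knobtop [ 0.575  -0.0071  0.2541] 0.0042
bladeTopCornL [ 0.6079 -0.0572  0.1317] 0.0017
bladeuphillnear [ 0.5116 -0.0064  0.12  ] 0.0031
bladelownear [ 0.5024 -0.0314  0.1156] 0.004
highcorn near [0.5931 0.1831 0.2313] 0.001
highcorn far [0.7094 0.1276 0.2355] 0.0033
mill top [0.7424 0.0011 0.2846] 0.0033
bottletop [ 0.6847 -0.1373  0.3036] 0.0014
```

```bash
cat >> h.py <<'E'
def rpy(e): return Rn.from_euler('xyz',e).as_matrix()
def frame(yaw):
    c,s=np.cos(yaw),np.sin(yaw);C,D=np.cos(np.radians(28)),np.sin(np.radians(28))
    return np.array([C*c,C*s,D]),np.array([-D*c,-D*s,C]),np.array([-s,c,0.])
def toolR(n,z): 
    y=-n; z=z-y*(z@y); z/=np.linalg.norm(z); return np.column_stack([np.cross(y,z),y,z])
def plan(p0,R0,p1,R1,fing,vmax=58,wmax=0.17):
    "constant straight-line steps; returns per-row deltas"
    rv=Rn.from_matrix(R0.T@R1).as_rotvec(); d=(p1-p0)*1000
    n=int(max(np.ceil(np.linalg.norm(d)/vmax),np.ceil(np.linalg.norm(rv)/wmax),1)); out=[]
    for i in range(n):
        Ri=R0@Rn.from_rotvec(rv*i/n).as_matrix()
        out.append(np.r_[Ri.T@d/n,rv/n])
    print(n,"rows");print("; ".join(" ".join(f"{v:.0f}" for v in r[:3])+" "+" ".join(f"{v:.3f}" for v in r[3:])+f" {fing}" for r in out))
E
python3 - <<'E'
from h import *
from plant import bot, vision
o=bot.observe(); w=vision.capture("wrist"); R=rpy(o["ee_rot"]); p=o["eef_pos"]
print("cam in tool",R.T@(-w["R"].T@w["t"]-p), "cam fwd",R.T@w["R"][2])
u,n,v=frame(np.radians(64))
plan(p,R,np.array([.544,-.068,.387]),toolR(n,-v),1)
E
```

```text
cam in tool [-0.06704581 -0.14063635  0.00135167] cam fwd [2.66876437e-01 9.63730689e-01 3.54721262e-04]
10 rows
-47 -16 -25 -0.017 -0.070 0.047 1; -50 -13 -22 -0.017 -0.070 0.047 1; -52 -10 -18 -0.017 -0.070 0.047 1; -53 -7 -15 -0.017 -0.070 0.047 1; -54 -5 -11 -0.017 -0.070 0.047 1; -55 -2 -7 -0.017 -0.070 0.047 1; -56 1 -4 -0.017 -0.070 0.047 1; -56 3 0 -0.017 -0.070 0.047 1; -55 6 4 -0.017 -0.070 0.047 1; -55 8 8 -0.017 -0.070 0.047 1
```

Emit:
arm_command(
  deltas="-47 -16 -25 -0.017 -0.07 0.047 1; -50 -13 -22 -0.017 -0.07 0.047 1; -52 -10 -18 -0.017 -0.07 0.047 1; -53 -7 -15 -0.017 -0.07 0.047 1; -54 -5 -11 -0.017 -0.07 0.047 1; -55 -2 -7 -0.017 -0.07 0.047 1; -56 1 -4 -0.017 -0.07 0.047 1; -56 3 0 -0.017 -0.07 0.047 1; -55 6 4 -0.017 -0.07 0.047 1; -55 8 8 -0.017 -0.07 0.047 1",
)

```text
clock: 1.55
eef_pos: [0.5472, -0.0551, 0.3963]
ee_rot: [-1.56, 0.505, -2.005]
contact_force: [0.6, -0.7, 0.6]
opening: 0.0854
```

Run:
```python
from h import *
from plant import bot, vision
o=bot.observe(); w=vision.capture("wrist");cv2.imwrite("pics/w1.png",w["image"])
for n in ["scene","top"]:
    c=vision.capture(n); cv2.imwrite(f"pics/{n}1.png",c["image"])
u,n,v=frame(np.radians(64))
print(o["joint_positions"].round(3),o["clock"],o["eef_pos"]); plan(o["eef_pos"],rpy(o["ee_rot"]),np.array([.544,-.068,.387]),toolR(n,-v),1)
```

```text
[-0.53   0.25   0.115  1.476  0.503  1.467] 1.55 [ 0.54720965 -0.05507976  0.39625453]
1 rows
16 2 3 -0.002 0.017 -0.016 1
```

View pics/w1.png

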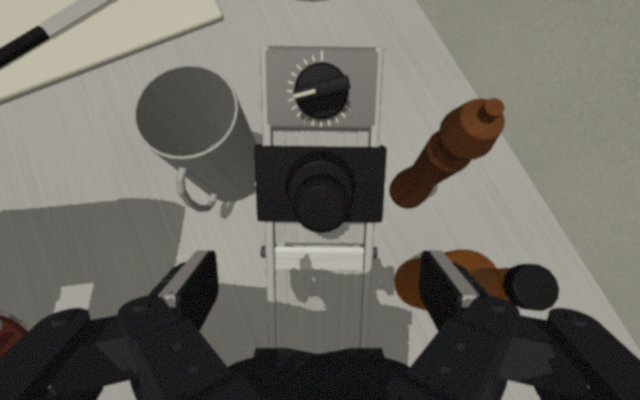

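View pics/scene1.png

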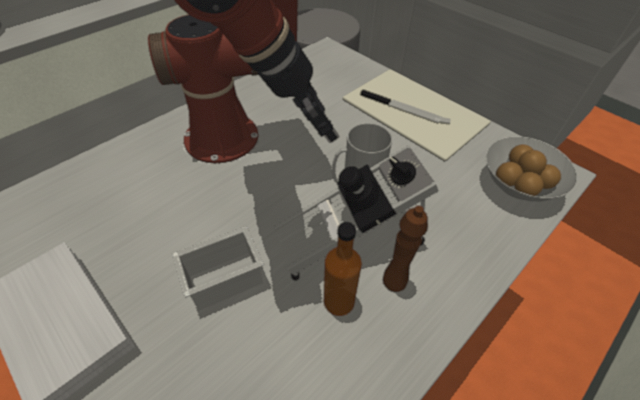

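Run:
```python
import cv2
a=cv2.imread("pics/w1.png")[30:280,240:400]
a=cv2.convertScaleAbs(a,alpha=2.2)
cv2.imwrite("pics/w1a.png",cv2.resize(a[:130],None,fx=4,fy=4,interpolation=2))
cv2.imwrite("pics/w1b.png",cv2.resize(a[110:],None,fx=4,fy=4,interpolation=2))
```

```text
(no output)
```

View pics/w1a.png

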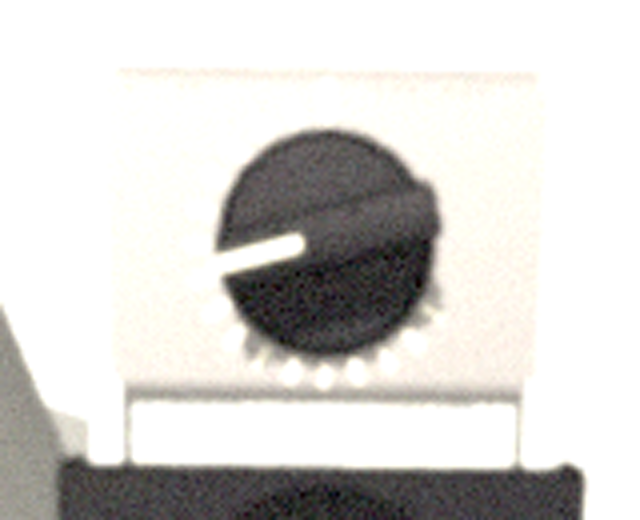

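View pics/w1b.png

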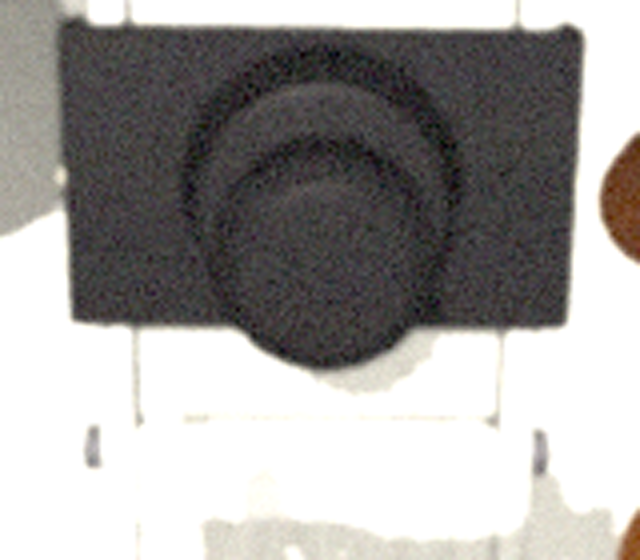

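Run:
```python
import cv2
a=cv2.imread("pics/w1.png")[235:285,250:390]
cv2.imwrite("pics/w1c.png",cv2.resize(a,None,fx=5,fy=5,interpolation=2))
```

```text
(no output)
```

View pics/w1c.png

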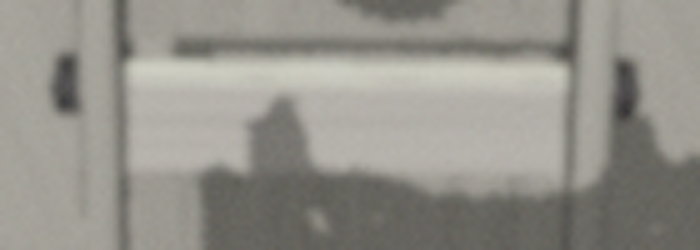

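```bash
cat > fit.py <<'E'
from h import *
from scipy.optimize import least_squares
from plant import bot, vision
T=vision.capture("top");S=vision.capture("scene");W=vision.capture("wrist")
tz=lambda x,y:(190+x/4,85+y/4); sz=lambda x,y:(250+x/3,110+y/3)
D=(.203,0,.020)
obs=[("Wdial",W,(321.5,90.8),D),("Tdial",T,tz(215,283),D),("Sdial",S,sz(457,190),D),
("WbUL",W,(275.4,246.6),(.013,.056,0)),("WbUR",W,(363.6,248.2),(.013,-.056,0)),("WbLL",W,(275.4,269.4),(-.013,.056,0)),("WbLR",W,(363.6,271),(-.013,-.056,0)),
("TbUf",T,tz(520,345),(.013,-.056,0)),("TbUn",T,tz(445,505),(.013,.056,0)),("TbLf",T,tz(553,360),(-.013,-.056,0)),("TbLn",T,tz(487,520),(-.013,.056,0)),
("SbUn",S,sz(235,270),(.013,.056,0)),("SbLn",S,sz(207,283),(-.013,.056,0))]
def pt(q,a):
    u,n,v=frame(q[3]); return q[:3]+a[0]*u+a[1]*v+a[2]*n
f=lambda q:np.concatenate([proj(c,pt(q,a))-p for _,c,p,a in obs])
r=least_squares(f,[.555,-.042,.12,np.radians(64)],loss="soft_l1")
print(r.x.round(4),np.degrees(r.x[3]))
for (nm,*_),e in zip(obs,f(r.x).reshape(-1,2)): print(nm,e.round(1))
u,n,v=frame(r.x[3]); B=r.x[:3]
np.save("pose.npy",r.x)
for p in [(263.8,251.8),(375.3,253)]: 
    X=plane(W,p,B-.019*n,n)-B; print("screw",X@u,X@v)
for off in (.0930,.103,.1125):
    for nm,c,p in (("W",W,(321.2,204.2)),("T",T,tz(425,367)),("S",S,sz(303,203))):
        X=plane(c,p,B+off*n,n)-B; print("knob",nm,off,(X@u).round(4),(X@v).round(4))
for nm,p in (("dialline in",(315,90.5)),("out",(294.5,96.2))):
    X=plane(W,p,B+.053*n,n)-B; print(nm,X@u-.203,X@v)
E
python3 fit.py
```

```text
[ 0.5559 -0.0454  0.1137  1.1182] 64.06703990636055
Wdial [ 0.3 -1.1]
Tdial [ 1.8 -0.4]
Sdial [-2.2 -0.5]
WbUL [-0.4  0.8]
WbUR [-0.2  0.2]
WbLL [ 0.  -3.2]
WbLR [-1.1 -3.9]
TbUf [ 0.5 -0.9]
TbUn [ 0.7 -0.4]
TbLf [ 0.5 -0. ]
TbLn [-1.2  0. ]
SbUn [-2.7  0.9]
SbLn [-2.1  1.7]
screw -0.0016238011560119532 0.07354673322006923
screw -0.001570749561740675 -0.07499821123924189
knob W 0.093 0.0967 -0.0002
knob T 0.093 0.097 -0.0002
knob S 0.093 0.1056 0.0038
knob W 0.103 0.0996 -0.0001
knob T 0.103 0.1006 0.0012
knob S 0.103 0.1066 -0.0041
knob W 0.1125 0.1022 0.0001
knob T 0.1125 0.1039 0.0025
knob S 0.1125 0.1076 -0.0117
dialline in -0.002563567789836352 0.006981467277162529
out -0.008144440755848414 0.026973095664255084
```

```bash
cat >> h.py <<'E'
q=np.load("pose.npy");u,n,v=frame(q[3]);B=q[:3]
def at(a,b,c): return B+a*u+b*v+c*n
def loc(X): X=np.asarray(X)-B; return np.array([X@u,X@v,X@n]).round(4)
E
python3 - <<'E'
from h import *
from plant import bot,vision
o=bot.observe();W=vision.capture("wrist");p=o["eef_pos"];R=rpy(o["ee_rot"])
for y in (147,221): print("base edge",loc(plane(W,(322,y),at(0,0,.019),n)))
print("tcp",loc(p))
for nm,px,h in (("jugC",(187,112),.21),("jugL",(137,112),.21),("jugR",(238,112),.21)): print(nm,plane(W,px,np.array([0,0,h]),np.array([0,0,1.])).round(3),loc(plane(W,px,np.array([0,0,h]),np.array([0,0,1.]))))
print("mill",loc([.742,.001,.285]),"bottle",loc([.685,-.137,.30]))
Rt=toolR(n,-v)
plan(p,R,at(.099,0,.16),Rt,1); plan(at(.099,0,.16),Rt,at(.099,0,.07),Rt,1,30)
E
```

```text
base edge [ 0.1418 -0.0013  0.019 ]
base edge [ 0.0549 -0.0026  0.019 ]
tcp [0.119  0.0039 0.2556]
jugC [0.489 0.154 0.21 ] [0.1778 0.1476 0.0145]
jugL [0.439 0.178 0.21 ] [0.1771 0.2023 0.0148]
jugR [0.54 0.13 0.21] [0.1785 0.0917 0.0141]
mill [ 0.1891 -0.147   0.0934] bottle [ 0.0645 -0.1561  0.1767]
2 rows
11 48 2 -0.001 0.006 -0.007 1; 10 48 2 -0.001 0.006 -0.007 1
3 rows
0 30 -0 0.000 0.000 0.000 1; 0 30 -0 0.000 0.000 0.000 1; 0 30 -0 0.000 0.000 0.000 1
```

Emit:
arm_command(
  deltas="11 48 2 -0.001 0.006 -0.007 1; 12 48 2 -0.001 0.006 -0.007 1; 0 10 0 0 0 0 1",
)

```text
clock: 2.28
eef_pos: [0.563, -0.0349, 0.2895]
ee_rot: [-1.568, 0.487, -2.029]
contact_force: [-1.0, -0.5, 0.6]
opening: 0.0854
```

Run:
```python
from h import *
from plant import bot,vision
o=bot.observe();W=vision.capture("wrist");p=o["eef_pos"];R=rpy(o["ee_rot"]);cv2.imwrite("pics/w2.png",W["image"])
print(loc(p),o["joint_positions"].round(2))
Rt=toolR(n,-v)
plan(p,R,at(.099,0,.07),Rt,1,30)
```

```text
[ 0.0935 -0.0017  0.1493] [-0.47  0.28 -0.12  1.18  0.49  1.56]
3 rows
-2 26 -1 -0.002 -0.002 0.000 1; -2 26 -1 -0.002 -0.002 0.000 1; -2 26 -1 -0.002 -0.002 0.000 1
```

View pics/w2.png

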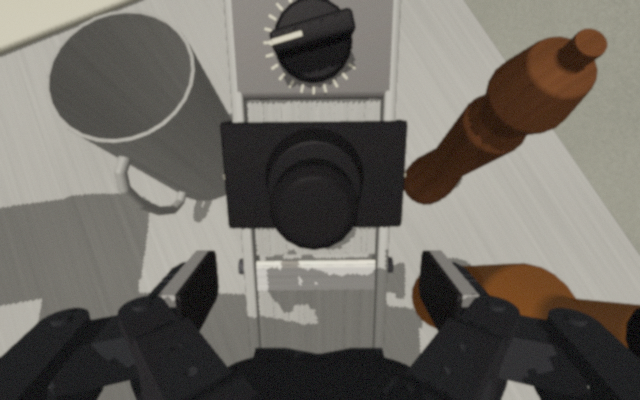

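Run:
```python
from h import *
from plant import bot,vision
W=vision.capture("wrist")
for off in (.093,.103,.1125):
  print(loc(plane(W,(314,205),at(0,0,off),n)))
for y in (121.5,227): print("base edge",loc(plane(W,(316,y),at(0,0,.019),n)))
for p in ((242,266),(389,265)): print("screw",loc(plane(W,p,at(0,0,-.019),n)))
```

```text
[ 0.1    -0.0007  0.093 ]
[ 0.103  -0.0008  0.103 ]
[ 0.1059 -0.0008  0.1125]
base edge [ 0.1463 -0.0022  0.019 ]
base edge [ 0.058  -0.0016  0.019 ]
screw [ 0.0025  0.0733 -0.019 ]
screw [ 0.0025 -0.075  -0.019 ]
```

Emit:
arm_command(
  deltas="-2 26 -1 -0.002 -0.002 0 1; -2 26 -1 -0.002 -0.002 0 1; -2 28 -1 -0.002 -0.002 0 1; 0 0 0 0 0 0 1",
)

```text
clock: 2.88
eef_pos: [0.5848, 0.0005, 0.2311]
ee_rot: [-1.554, 0.489, -2.017]
contact_force: [-1.5, -0.1, -0.7]
opening: 0.0854
```

Run:
```python
from h import *
from plant import bot,vision
o=bot.observe();p=o["eef_pos"];R=rpy(o["ee_rot"]);W=vision.capture("wrist");cv2.imwrite("pics/w3.png",W["image"])
print(loc(p)); plan(p,R,at(.099,0,.07),toolR(n,-v),1,30)
```

```text
[ 0.1026 -0.0059  0.0784]
1 rows
4 8 -6 -0.014 0.006 -0.000 1
```

View pics/w3.png

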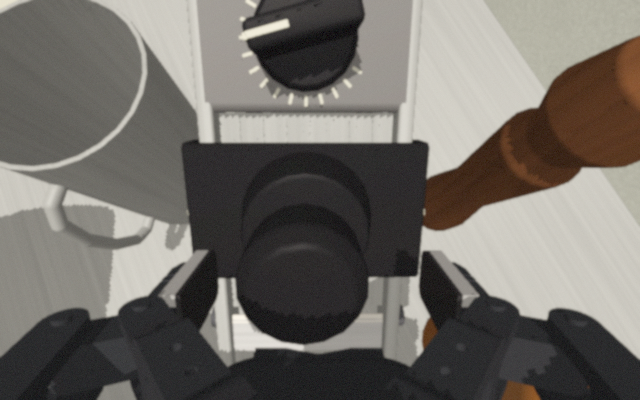

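Emit:
arm_command(
  deltas="3 5 -6 -0.014 0.006 0 1; 0 4 0 0 0 0 1",
)

```text
clock: 3.18
eef_pos: [0.5818, 0.002, 0.2255]
ee_rot: [-1.564, 0.489, -2.022]
contact_force: [-0.0, -0.4, 0.1]
opening: 0.0853
```

Run:
```python
from h import *
from plant import bot,vision
o=bot.observe();p=o["eef_pos"];R=rpy(o["ee_rot"])
print(loc(p)); plan(p,R,at(.100,0,.07),toolR(n,-v),1,30)
```

```text
[ 0.1001 -0.0025  0.0734]
1 rows
0 3 -3 -0.006 0.001 -0.001 1
```

Emit:
arm_command(
  deltas="0 4 -4 -0.006 0 0 1; 0 0 0 0 0 0 0.5; 0 0 0 0 0 0 0.4; 0 0 0 0 0 0 0.4; 0 0 0 0 0 0 0.4; 0 0 0 0 0 0 0.4",
  squeeze=30,
)

```text
clock: 3.92
eef_pos: [0.5795, 0.0048, 0.2226]
ee_rot: [-1.569, 0.489, -2.022]
contact_force: [0.2, -1.3, 0.6]
opening: 0.0514
```

Run:
```python
from h import *
from plant import bot,vision
o=bot.observe();p=o["eef_pos"];R=rpy(o["ee_rot"])
print(loc(p),o["opening"],o["contact_force"],o["torque"]); plan(p,R,p-.100*u,R,.4,20)
W=vision.capture("wrist");cv2.imwrite("pics/w4.png",W["image"])
```

```text
[0.1    0.0007 0.0701] 0.05140358992408266 [ 0.18753908 -1.3098919   0.63909799] [-0.55700221  0.05795186 -0.11854588]
6 rows
17 -0 -0 0.000 0.000 0.000 0.4; 17 -0 -0 0.000 0.000 0.000 0.4; 17 -0 -0 0.000 0.000 0.000 0.4; 17 -0 -0 0.000 0.000 0.000 0.4; 17 -0 -0 0.000 0.000 0.000 0.4; 17 -0 -0 0.000 0.000 0.000 0.4
```

View pics/w4.png

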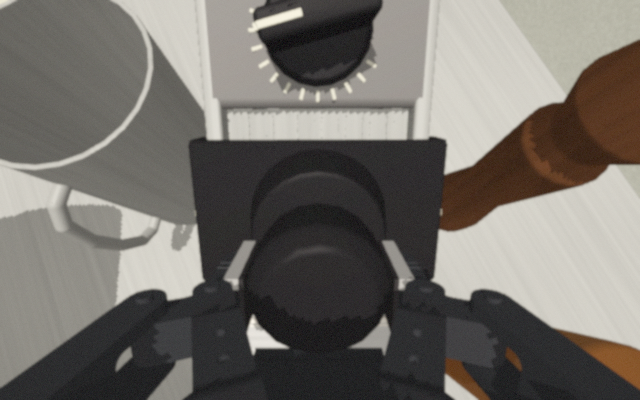

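Grasped: opening 51.4 mm, which matches the 52 mm knob, and it sits centred at pixel (318, 280). Now slide most of the way down.

Emit:
arm_command(
  deltas="17 0 0 0 0 0 0.4; 17 0 0 0 0 0 0.4; 17 0 0 0 0 0 0.4; 17 0 0 0 0 0 0.4; 15 0 0 0 0 0 0.4; 0 0 0 0 0 0 0.4",
)

```text
clock: 4.72
eef_pos: [0.546, -0.065, 0.1814]
ee_rot: [-1.568, 0.491, -2.023]
contact_force: [-1.1, -1.8, -1.1]
opening: 0.0511
```

```bash
cat > st.py <<'E'
from h import *
from plant import bot,vision
import sys
o=bot.observe();p=o["eef_pos"];R=rpy(o["ee_rot"])
print(o["clock"],loc(p),o["opening"].round(4),"F",(R.T@o["contact_force"]).round(1),"M",(R.T@o["torque"]).round(2),"q",o["joint_positions"].round(2))
for nm in sys.argv[2:]:
    c=vision.capture(nm);cv2.imwrite(f"pics/{nm}_{sys.argv[1]}.png",c["image"])
E
python3 st.py 5 wrist top scene
python3 - <<'E'
import cv2,sys
sys.path.insert(0,'.')
a=cv2.imread("pics/top_5.png")[120:245,210:370]
cv2.imwrite("pics/t5z.png",cv2.resize(a,None,fx=4,fy=4,interpolation=2))
E
```

```text
Traceback (most recent call last):
  File "st.py", line 5, in <module>
    print(o["clock"],loc(p),o["opening"].round(4),"F",(R.T@o["contact_force"]).round(1),"M",(R.T@o["torque"]).round(2),"q",o["joint_positions"].round(2))
                            ^^^^^^^^^^^^^^^^^^
AttributeError: 'float' object has no attribute 'round'
[ WARN:0@0.021] global loadsave.cpp:275 findDecoder imread_('pics/top_5.png'): can't open/read file: check file path/integrity
Traceback (most recent call last):
TypeError: 'NoneType' object is not subscriptable
```

```bash
sed -i 's/o\["opening"\].round(4)/round(o["opening"],4)/' st.py; python3 st.py 5 wrist top scene
python3 - <<'E'
import cv2
a=cv2.imread("pics/top_5.png")[120:245,210:370]
cv2.imwrite("pics/t5z.png",cv2.resize(a,None,fx=4,fy=4,interpolation=2))
E
```

```text
4.725 [0.0124 0.0003 0.0701] 0.0511 F [ 2.4  0.  -0.3] M [ 0.23 -0.03 -1.03] q [-0.54  0.36 -0.3   0.96  0.49  1.47]
```

View pics/wrist_5.png

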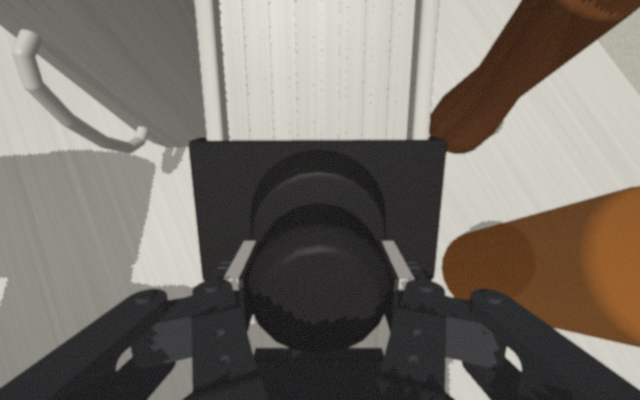

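View pics/t5z.png

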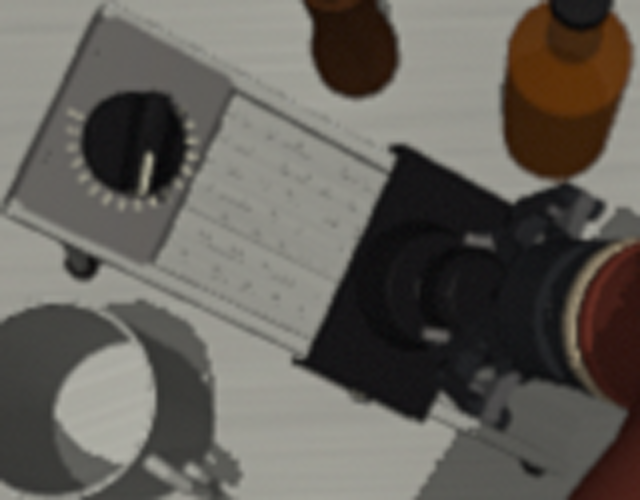

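Emit:
arm_command(
  deltas="12 0 0 0 0 0 0.4; 0 0 0 0 0 0 0.4; 0 0 0 0 0 0 0.4",
)

```text
clock: 5.25
eef_pos: [0.5414, -0.0746, 0.1757]
ee_rot: [-1.568, 0.489, -2.021]
contact_force: [1.2, 1.3, 3.2]
opening: 0.0509
```

```bash
python3 st.py 6 top scene
python3 - <<'E'
import cv2
a=cv2.imread("pics/top_6.png")[140:255,250:400]
cv2.imwrite("pics/t6z.png",cv2.convertScaleAbs(cv2.resize(a,None,fx=5,fy=5,interpolation=2),alpha=1.6))
a=cv2.imread("pics/scene_6.png")[160:290,270:430]
cv2.imwrite("pics/s6z.png",cv2.convertScaleAbs(cv2.resize(a,None,fx=4,fy=4,interpolation=2),alpha=1.6))
E
```

```text
5.25 [0.0003 0.0003 0.0701] 0.0509 F [-3.  -2.   0.5] M [ 0.23  0.13 -0.1 ] q [-0.56  0.36 -0.31  0.95  0.49  1.45]
```

View pics/t6z.png

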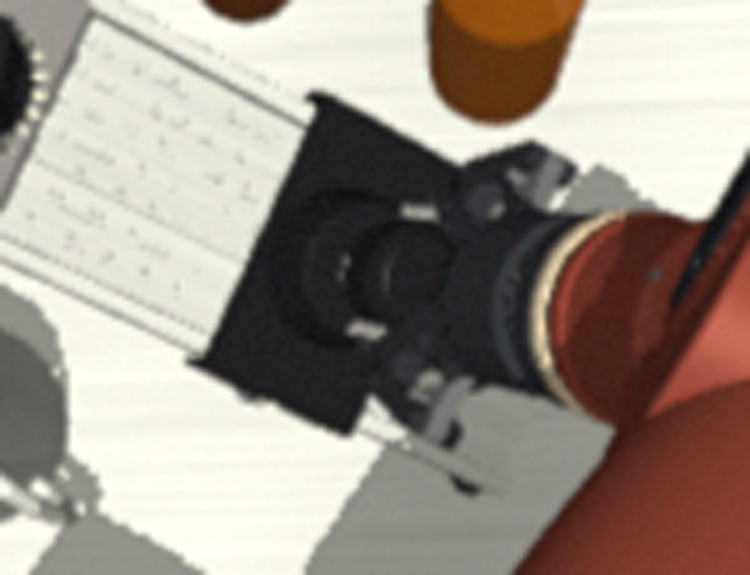

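View pics/s6z.png

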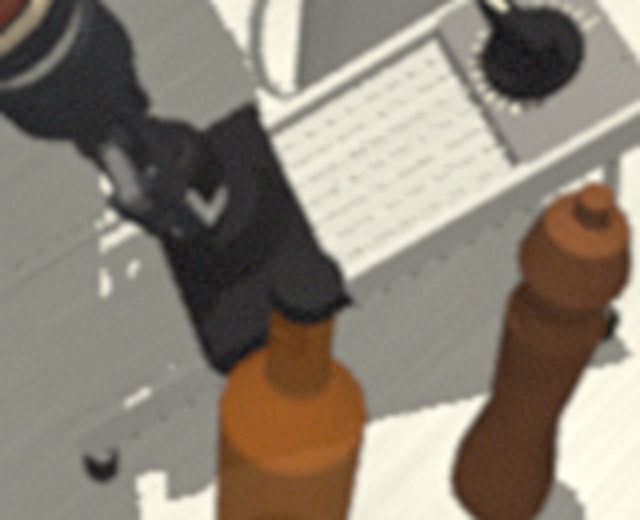

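Emit:
arm_command(
  deltas="0 0 0 0 0 0 1; 0 0 0 0 0 0 1; 0 0 0 0 0 0 1; 0 -20 0 0 0 0 1; 0 -45 0 0 0 0 1; -20 -45 0 0 0 0 1; -40 -40 0 0 0 0 1; 0 0 0 0 0 0 1; 0 0 0 0 0 0 1",
)

```text
clock: 6.48
eef_pos: [0.5321, -0.0889, 0.3402]
ee_rot: [-1.571, 0.49, -2.021]
contact_force: [0.6, -0.0, -0.4]
opening: 0.0855
```

```bash
python3 st.py 7 wrist top scene
python3 - <<'E'
import cv2
a=cv2.imread("pics/wrist_7.png")[150:300,230:410]
cv2.imwrite("pics/w7z.png",cv2.convertScaleAbs(cv2.resize(a,None,fx=4,fy=4,interpolation=2),alpha=1.2))
E
```

```text
6.475 [0.0625 0.0024 0.2233] 0.0855 F [-0.   0.5  0.6] M [-0.    0.03 -0.48] q [-0.59  0.27 -0.    1.38  0.48  1.41]
```

View pics/wrist_7.png

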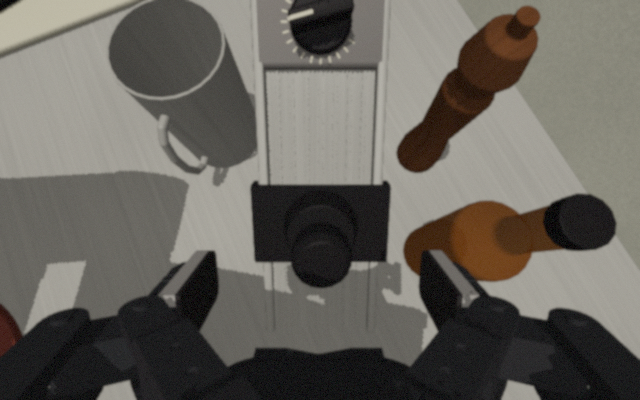

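View pics/w7z.png

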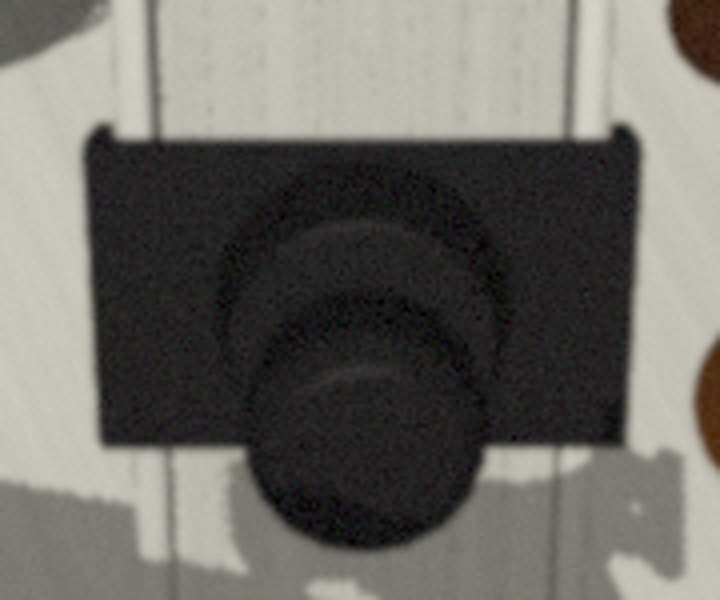

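Run:
```python
from h import *
from plant import vision
W=vision.capture("wrist")
for y in (185.75,260.75): print("base edge",loc(plane(W,(321,y),at(0,0,.019),n)))
for y in (185.75,260.75): print("base edge",loc(plane(W,(321,y),at(0,0,.009),n)))
for off in (.093,.103,.1125): print(loc(plane(W,(320.8,257),at(0,0,off),n)))
for d in ((321.5,20),): print("dial",loc(plane(W,d,at(0,0,.02),n)))
a=cv2.imread("pics/top_7.png")[140:250,260:390]
cv2.imwrite("pics/t7z.png",cv2.convertScaleAbs(cv2.resize(a,None,fx=5,fy=5,interpolation=2),alpha=1.8))
a=cv2.imread("pics/scene_7.png")[160:290,270:430]
cv2.imwrite("pics/s7z.png",cv2.convertScaleAbs(cv2.resize(a,None,fx=4,fy=4,interpolation=2),alpha=1.8))
```

```text
base edge [ 0.0455 -0.0005  0.019 ]
base edge [-0.0407 -0.0008  0.019 ]
base edge [ 0.0431 -0.0006  0.009 ]
base edge [-0.0455 -0.0009  0.009 ]
[-0.001  -0.0001  0.093 ]
[ 3.70e-03 -1.00e-04  1.03e-01]
[ 0.0082 -0.      0.1125]
dial [ 0.203  -0.0004  0.02  ]
```

View pics/t7z.png

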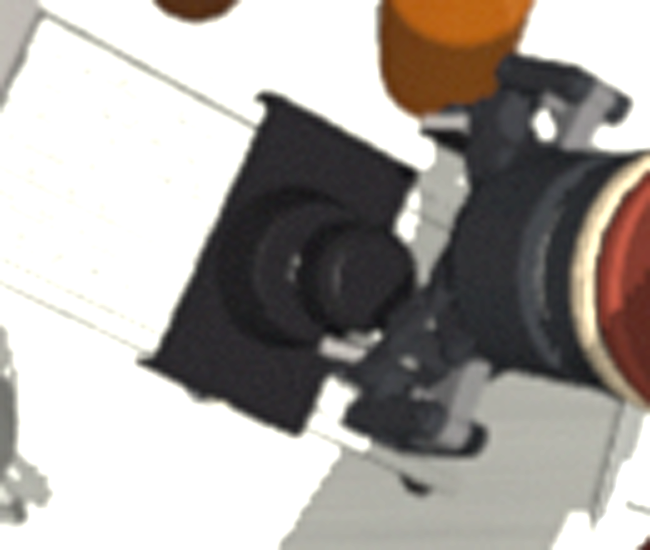

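View pics/s7z.png

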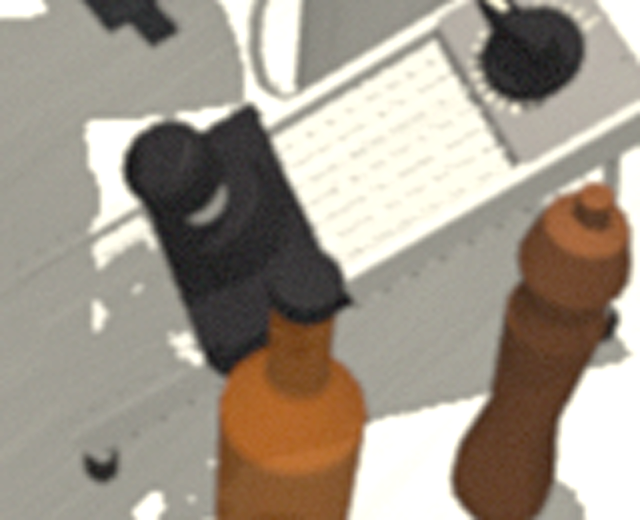

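Emit:
arm_command(
  deltas="0 -10 -30 0.15 0 0 1; 0 0 -30 0.15 0 0 1; 0 10 -30 0.15 0 0 1; 0 10 -30 0.15 0 0 1; 0 0 0 0 0 0 1",
)

```text
clock: 7.3
eef_pos: [0.4342, -0.023, 0.2901]
ee_rot: [-0.989, 0.496, -2.039]
contact_force: [0.3, -0.1, 1.3]
opening: 0.0857
```

```bash
python3 st.py 8 wrist
python3 - <<'E'
from h import *
from plant import vision
W=vision.capture("wrist")
for s in (1,-1): print(proj(W,at(0,s*.0735,-.019)).round(0),proj(W,at(0,s*.075,.01)).round(0))
E
```

```text
7.3 [0.0536 0.1193 0.1713] 0.0857 F [-0.7 -0.8  0.8] M [-0.41  0.03 -0.5 ] q [-0.59 -0.45 -0.94  0.48  0.48  1.75]
[244. 227.] [254. 236.]
[354. 203.] [371. 209.]
```

View pics/wrist_8.png

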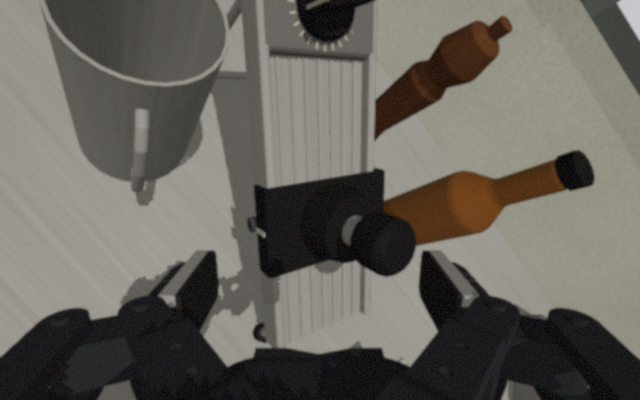

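Run:
```python
from h import *
from plant import vision
W=vision.capture("wrist")
a=W["image"][190:280,220:320]
cv2.imwrite("pics/w8z.png",cv2.convertScaleAbs(cv2.resize(a,None,fx=6,fy=6,interpolation=2),alpha=1.3))
```

```text
(no output)
```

View pics/w8z.png

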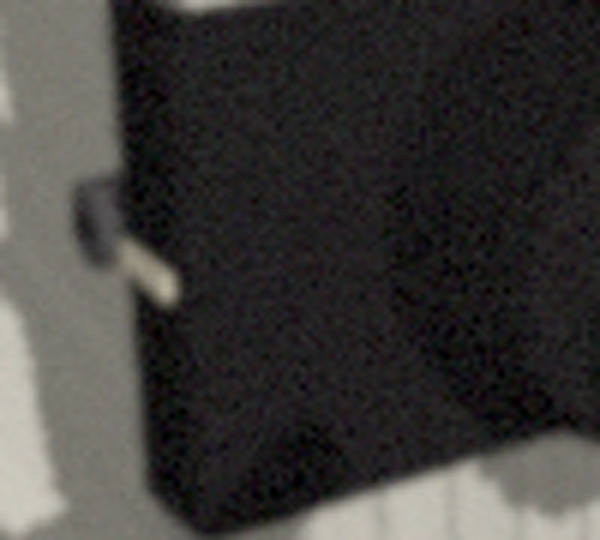

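Run:
```python
from h import *
from plant import vision
W=vision.capture("wrist")
g=lambda x,y:(220+x/6,190+y/6)
for p in ((115,238),(170,300),(140,268)): print("line",loc(plane(W,g(*p),at(0,.075,0),v)))
for p in ((98,222),(85,220),(105,265),(100,180)): print("screw",loc(plane(W,g(*p),at(0,.074,0),v)))
for p in ((150,485),(112,5)): print("base side corner",loc(plane(W,g(*p),at(0,.075,0),v)))
for p in ((210,530),(180,5)): print("base top corner",loc(plane(W,g(*p),at(0,0,0.019),n)))
```

```text
line [0.0054 0.075  0.0003]
line [0.0018 0.075  0.022 ]
line [0.0034 0.075  0.0104]
screw [ 0.0049  0.074  -0.0097]
screw [ 0.0034  0.074  -0.0159]
screw [-0.0022  0.074  -0.008 ]
screw [ 0.013   0.074  -0.0073]
base side corner [-0.0358  0.075   0.0079]
base side corner [0.0458 0.075  0.0065]
base top corner [-0.0408  0.0696  0.019 ]
base top corner [0.0475 0.069  0.019 ]
```

Run:
```python
from h import *
from plant import bot
o=bot.observe();p=o["eef_pos"];R=rpy(o["ee_rot"])
plan(p,R,at(.19,0,.17),toolR(n,-v),1)
plan(at(.19,0,.17),toolR(n,-v),at(.19,0,.17),toolR(n,-v)@Rn.from_rotvec([0,.34,0]).as_matrix(),1)
```

```text
4 rows
-33 18 19 -0.151 -0.002 -0.001 1; -33 15 22 -0.151 -0.002 -0.001 1; -33 11 24 -0.151 -0.002 -0.001 1; -33 8 26 -0.151 -0.002 -0.001 1
2 rows
0 0 0 0.000 0.170 0.000 1; 0 0 0 0.000 0.170 0.000 1
```

Emit:
arm_command(
  deltas="-33 16 19 -0.151 -0.002 0 1; -33 15 22 -0.151 -0.002 0 1; -33 11 24 -0.151 -0.002 0 1; -33 8 26 -0.151 -0.002 0 1; 0 0 0 0 0 0 1; 0 0 0 0 -0.17 0 1; 0 0 0 0 -0.17 0 1",
)

```text
clock: 8.38
eef_pos: [0.6021, 0.024, 0.3479]
ee_rot: [-1.38, 0.455, -1.637]
contact_force: [-0.3, -0.3, -0.2]
opening: 0.0854
```

```bash
python3 st.py 9 wrist
```

```text
8.375 [ 0.1828 -0.0112  0.168 ] 0.0854 F [ 0.4 -0.1 -0.2] M [-0.18 -0.03 -0.44] q [-0.34  0.28  0.04  1.25  0.49  1.36]
```

View pics/wrist_9.png

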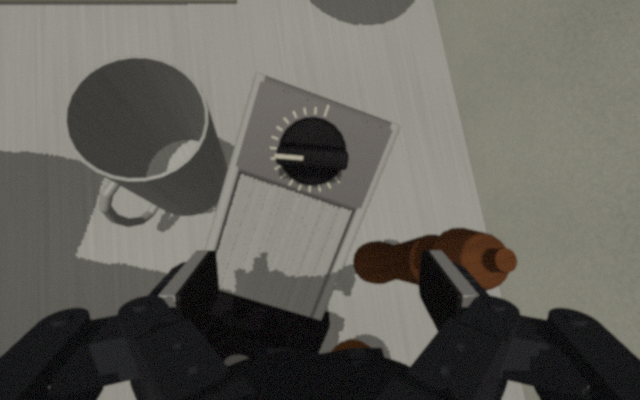

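Run:
```python
from h import *
from plant import bot,vision
W=vision.capture("wrist")
a=W["image"][90:210,250:370]
cv2.imwrite("pics/w9z.png",cv2.convertScaleAbs(cv2.resize(a,None,fx=5,fy=5,interpolation=2),alpha=1.6))
o=bot.observe();p=o["eef_pos"];R=rpy(o["ee_rot"])
a=np.radians(105);z=np.sin(a)*u-np.cos(a)*v
plan(p,R,at(.203,0,.09),toolR(n,z),1)
```

```text
9 rows
-3 9 -0 -0.001 -0.166 0.001 1; -3 9 -0 -0.001 -0.166 0.001 1; -3 9 0 -0.001 -0.166 0.001 1; -2 9 1 -0.001 -0.166 0.001 1; -2 9 1 -0.001 -0.166 0.001 1; -2 9 2 -0.001 -0.166 0.001 1; -2 9 2 -0.001 -0.166 0.001 1; -1 9 2 -0.001 -0.166 0.001 1; -1 9 2 -0.001 -0.166 0.001 1
```

View pics/w9z.png

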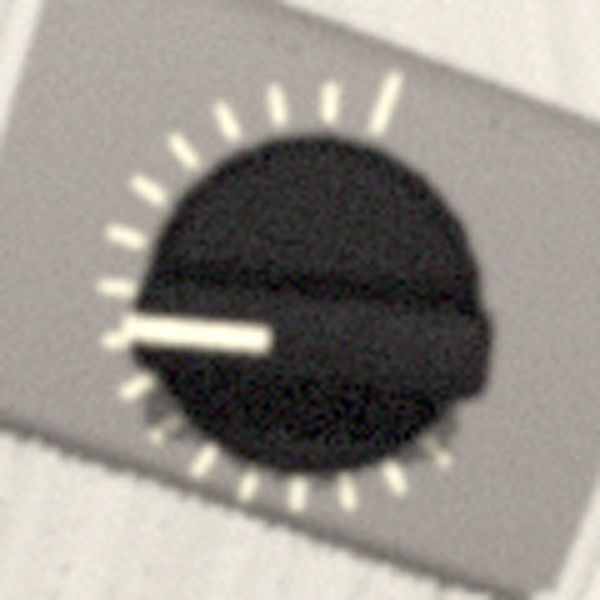

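Emit:
arm_command(
  deltas="-3 7 0 -0.001 -0.166 0 1; -3 7 0 -0.001 -0.166 0 1; -3 7 0 -0.001 -0.166 0 1; -2 7 1 -0.001 -0.166 0 1; -2 7 1 -0.001 -0.166 0 1; -2 7 2 -0.001 -0.166 0 1; -2 7 2 -0.001 -0.166 0 1; -1 7 2 -0.001 -0.166 0 1; -1 7 2 -0.001 -0.166 0 1; 0 0 0 0 0 0 1",
)

```text
clock: 9.72
eef_pos: [0.6196, 0.0667, 0.3059]
ee_rot: [-1.106, -0.143, -0.225]
contact_force: [0.4, 0.4, -0.6]
opening: 0.0856
```

```bash
python3 st.py 10 wrist
cat > pl.py <<'E'
from h import *
from plant import bot
import sys
a,b,c,ang,f,vm=map(float,sys.argv[1:])
o=bot.observe();p=o["eef_pos"];R=rpy(o["ee_rot"])
an=np.radians(ang);z=np.sin(an)*u-np.cos(an)*v
zt=R[:,2];print("tool dial-angle",np.degrees(np.arctan2(zt@u,-zt@v)).round(1))
plan(p,R,at(a,b,c),toolR(n,z),f,vm)
E
python3 pl.py .203 0 .027 105 1 25
```

```text
9.725 [ 0.2038 -0.0082  0.1093] 0.0856 F [0.2 0.8 0.2] M [-0.46 -0.04  0.15] q [-0.25  0.29 -0.05  1.09  0.47 -0.03]
tool dial-angle 105.2
4 rows
-3 21 1 0.003 0.001 0.005 1.0; -2 21 1 0.003 0.001 0.005 1.0; -2 21 0 0.003 0.001 0.005 1.0; -2 21 0 0.003 0.001 0.005 1.0
```

View pics/wrist_10.png

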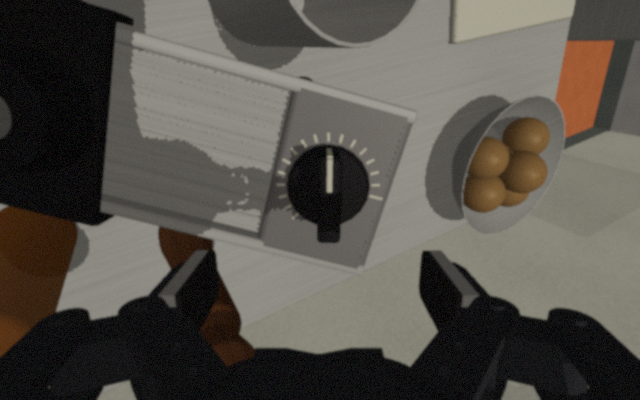

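Run:
```python
from h import *
from plant import bot,vision
W=vision.capture("wrist");print(proj(W,at(.203,0,.02)),proj(W,at(.203,0,.053)))
a=W["image"][110:260,250:400]
cv2.imwrite("pics/w10z.png",cv2.convertScaleAbs(cv2.resize(a,None,fx=4,fy=4,interpolation=2),alpha=1.6))
```

```text
[324.77660812 188.3968422 ] [325.17902215 202.44465027]
```

View pics/w10z.png

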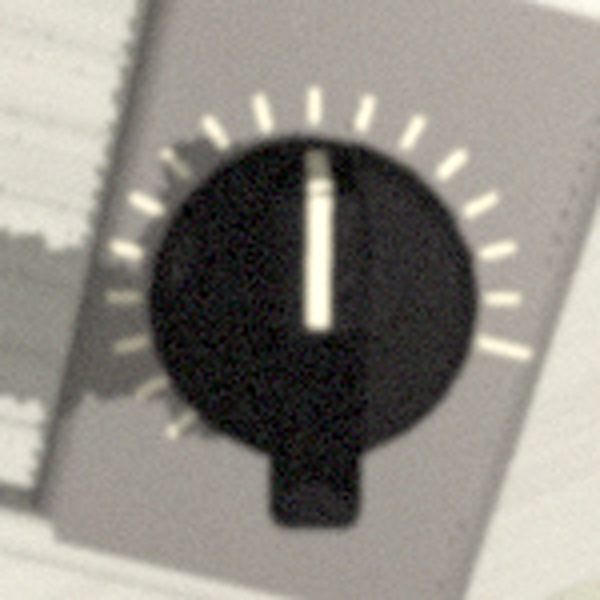

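Emit:
arm_command(
  deltas="-4 21 2 0.003 0.001 0.005 1; -3 21 1 0.003 0.001 0.005 1; -3 14 0 0.003 0.001 0.005 1; 0 0 0 0 0 0 1",
)

```text
clock: 10.32
eef_pos: [0.6244, 0.0934, 0.2573]
ee_rot: [-1.095, -0.124, -0.238]
contact_force: [0.2, 0.1, -0.1]
opening: 0.0855
```

```bash
python3 st.py 11 wrist; python3 pl.py .204 .0015 .027 105 1 25
```

```text
10.325 [ 0.204  -0.0008  0.0542] 0.0855 F [0.2 0.2 0.1] M [-0.44 -0.01  0.15] q [-0.21  0.33 -0.14  0.97  0.47  0.03]
tool dial-angle 104.2
2 rows
-2 14 0 0.000 -0.007 0.005 1.0; -1 14 0 0.000 -0.007 0.005 1.0
```

View pics/wrist_11.png

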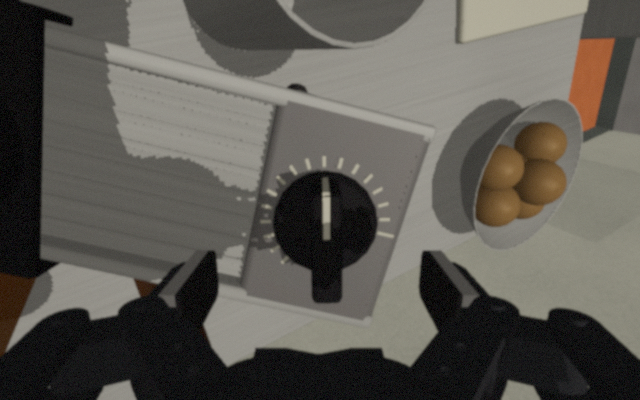

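Emit:
arm_command(
  deltas="-1 14 3 0 -0.007 0.005 1; 0 12 1 0 -0.003 0.005 1; 0 0 0 0 0 0 1",
)

```text
clock: 10.75
eef_pos: [0.631, 0.1082, 0.2366]
ee_rot: [-1.097, -0.122, -0.225]
contact_force: [-1.3, 0.8, 0.1]
opening: 0.0853
```

```bash
python3 st.py 12 wrist; python3 pl.py .207 .0005 .027 105 1 25
```

```text
10.75 [ 0.2086 -0.0004  0.0282] 0.0853 F [-1.4  0.   0.6] M [-0.44 -0.01  0.1 ] q [-0.18  0.35 -0.15  0.92  0.47  0.05]
tool dial-angle 104.8
1 rows
-1 2 -1 0.001 -0.004 0.003 1.0
```

View pics/wrist_12.png

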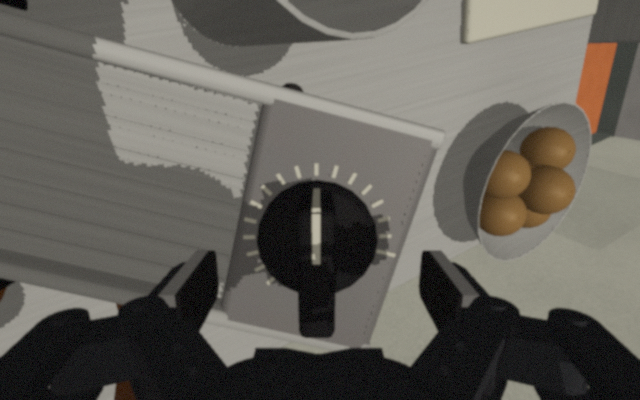

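Emit:
arm_command(
  deltas="0 0 0 0 0 0 0.5; 0 0 0 0 0 0 0.3; 0 0 0 0 0 0 0.1; 0 0 0 0 0 0 0.1; 0 0 0 0 0 0 0.1; 0 0 0 0 0 0 0.1; 0 0 0 0 0 0 0.1",
  squeeze=30,
)

```text
clock: 11.68
eef_pos: [0.6314, 0.1068, 0.2377]
ee_rot: [-1.098, -0.123, -0.227]
contact_force: [-0.8, -1.0, -1.0]
opening: 0.0139
```

```bash
python3 st.py 13 wrist; python3 pl.py .207 .0005 .027 105 1 25
```

```text
11.675 [ 0.2081 -0.0013  0.0297] 0.0139 F [-0.7  0.2 -1.5] M [-0.46 -0.03  0.15] q [-0.18  0.35 -0.15  0.92  0.47  0.05]
tool dial-angle 104.7
1 rows
-2 3 -1 0.002 -0.005 0.004 1.0
```

View pics/wrist_13.png

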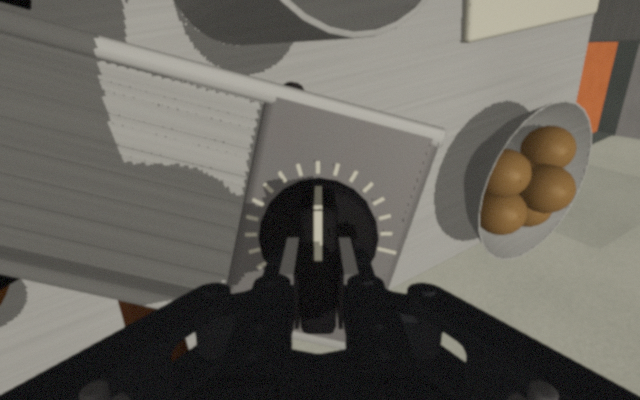

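Emit:
arm_command(
  deltas="0 0 0 0 0.12 0 0.1; 0 0 0 0 0.12 0 0.1; 0 0 0 0 0.12 0 0.1; 0 0 0 0 0.12 0 0.1",
)

```text
clock: 12.22
eef_pos: [0.6309, 0.1057, 0.237]
ee_rot: [-1.097, 0.106, -0.667]
contact_force: [-2.2, -3.1, -0.3]
opening: 0.0143
```

```bash
python3 st.py 14 wrist; python3 pl.py .207 -.001 .029 90 1 25
```

```text
12.225 [ 0.2068 -0.0013  0.0297] 0.0143 F [ 0.2 -1.5 -3.5] M [-0.75  0.   -0.03] q [-0.18  0.35 -0.15  0.92  0.46  0.54]
tool dial-angle 76.0
2 rows
-0 0 0 0.002 -0.122 0.003 1.0; -0 0 0 0.002 -0.122 0.003 1.0
```

View pics/wrist_14.png

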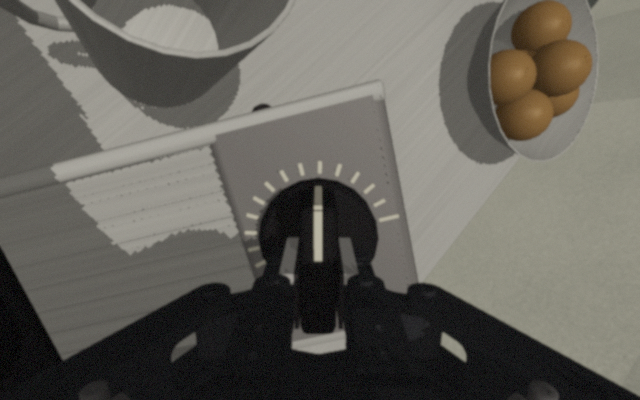

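Emit:
arm_command(
  deltas="0 0 0 0 0.13 0 0.1; 0 0 0 0 0.13 0 0.1; 0 0 0 0 0.13 0 0.1; 0 0 0 0 0.13 0 0.1; 0 0 0 0 0.13 0 0.1; 0 0 0 0 0.13 0 0.1; 0 0 0 0 0.13 0 0.1; 0 0 0 0 0.13 0 0.1; 0 0 0 0 0.1 0 0.1",
)

```text
clock: 13.4
eef_pos: [0.6281, 0.1049, 0.236]
ee_rot: [-1.483, 0.473, -1.837]
contact_force: [-1.4, -0.1, 0.2]
opening: 0.0143
```

```bash
python3 st.py 15 wrist; python3 pl.py .207 -.001 .029 0 1 25
```

```text
13.4 [0.2046 0.0008 0.0297] 0.0143 F [ 0.3 -0.5 -1.3] M [-0.42 -0.09 -0.57] q [-0.18  0.35 -0.16  0.92  0.46  1.71]
tool dial-angle 9.3
1 rows
-2 1 2 -0.001 0.162 0.009 1.0
```

View pics/wrist_15.png

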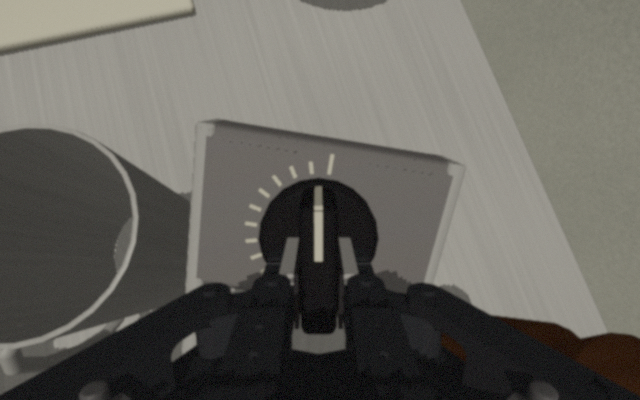

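Emit:
arm_command(
  deltas="0 0 0 0 0.06 0 0.1; 0 0 0 0 0.06 0 0.1; 0 0 0 0 0.05 0 0.1",
)

```text
clock: 13.82
eef_pos: [0.6277, 0.1051, 0.236]
ee_rot: [-1.572, 0.48, -2.027]
contact_force: [-0.5, -1.9, 0.5]
opening: 0.0142
```

```bash
python3 st.py 16; python3 pl.py .207 -.001 .029 0 1 25
```

```text
13.825 [0.2046 0.0013 0.0297] 0.0142 F [ 1.5 -1.4  0.4] M [-0.14 -0.31 -0.66] q [-0.18  0.35 -0.16  0.92  0.46  1.88]
tool dial-angle -0.2
1 rows
-2 1 2 -0.001 -0.003 0.009 1.0
```

Emit:
arm_command(
  deltas="0 0 0 0 0.03 0 0.1; 0 0 0 0 0.03 0 0.1",
)

```text
clock: 14.08
eef_pos: [0.6275, 0.1049, 0.2359]
ee_rot: [-1.601, 0.478, -2.09]
contact_force: [-3.5, -3.6, 0.0]
opening: 0.0145
```

```bash
python3 st.py 17 wrist; python3 pl.py .207 -.001 .029 0 1 25
```

```text
14.075 [0.2043 0.0013 0.0298] 0.0145 F [ 4.3 -2.2 -1.3] M [-0.26 -1.2  -1.29] q [-0.18  0.35 -0.16  0.92  0.46  1.93]
tool dial-angle -3.5
1 rows
-3 1 2 -0.001 -0.061 0.010 1.0
```

View pics/wrist_17.png

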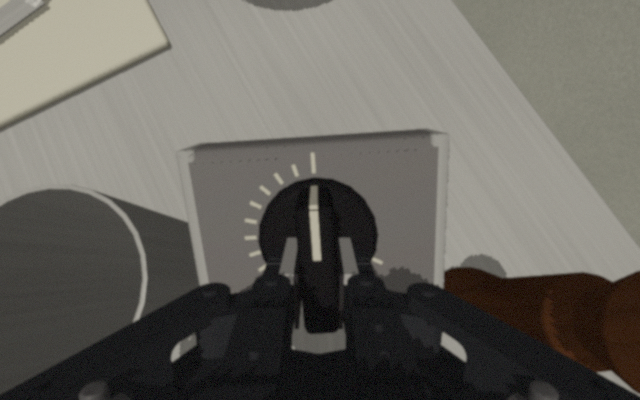

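Emit:
arm_command(
  deltas="0 0 0 0 -0.06 0 0.1; 0 0 0 0 -0.13 0 0.1; 0 0 0 0 -0.13 0 0.1; 0 0 0 0 -0.13 0 0.1; 0 0 0 0 -0.13 0 0.1; 0 0 0 0 -0.13 0 0.1; 0 0 0 0 -0.13 0 0.1; 0 0 0 0 -0.13 0 0.1; 0 0 0 0 -0.13 0 0.1; 0 0 0 0 -0.13 0 0.1; 0 0 0 0 -0.1 0 0.1",
)

```text
clock: 15.5
eef_pos: [0.6311, 0.1055, 0.2369]
ee_rot: [-1.098, 0.113, -0.679]
contact_force: [-1.0, -0.8, -0.0]
opening: 0.0145
```

```bash
python3 st.py 18 wrist; python3 pl.py .206 0 .029 75 1 25
```

```text
15.5 [ 0.2066 -0.0016  0.0297] 0.0145 F [-0.2 -0.5 -1.1] M [-0.41  0.1  -0.07] q [-0.18  0.35 -0.15  0.92  0.46  0.56]
tool dial-angle 75.8
1 rows
-1 1 -1 0.002 0.013 0.006 1.0
```

View pics/wrist_18.png

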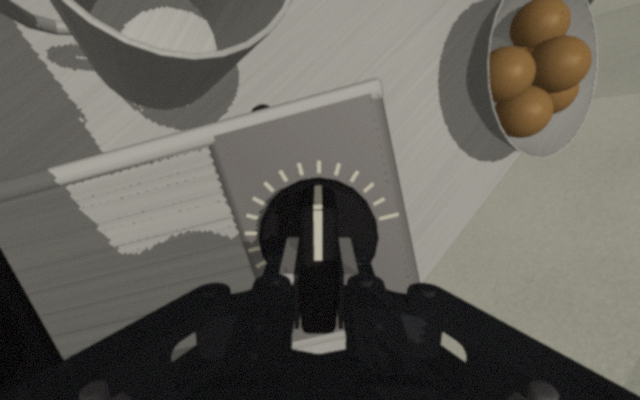

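Emit:
arm_command(
  deltas="0 0 0 0 0 0 0.5; 0 0 0 0 0 0 1; 0 0 0 0 0 0 1; 0 0 0 0 0 0 1; 0 -15 0 0 0 0 1; 0 -30 0 0 0 0 1; 0 -40 0 0 0 0 1; 0 -40 0 0 0 0 1; 0 -40 0 0 0 0 1; 0 0 0 0 0 0 1",
)

```text
clock: 16.8
eef_pos: [0.5948, 0.0334, 0.3923]
ee_rot: [-1.096, 0.11, -0.681]
contact_force: [0.3, 0.0, 0.0]
opening: 0.0856
```

```bash
python3 st.py 19 wrist scene top
python3 - <<'E'
import cv2
a=cv2.imread("pics/wrist_19.png")[60:240,200:400]
cv2.imwrite("pics/w19z.png",cv2.convertScaleAbs(cv2.resize(a,None,fx=3,fy=3,interpolation=2),alpha=1.6))
E
```

```text
16.8 [ 0.2083 -0.0005  0.2048] 0.0856 F [0.2 0.1 0.3] M [-0.44 -0.03 -0.15] q [-0.33  0.26  0.13  1.36  0.48  0.4 ]
```

View pics/w19z.png

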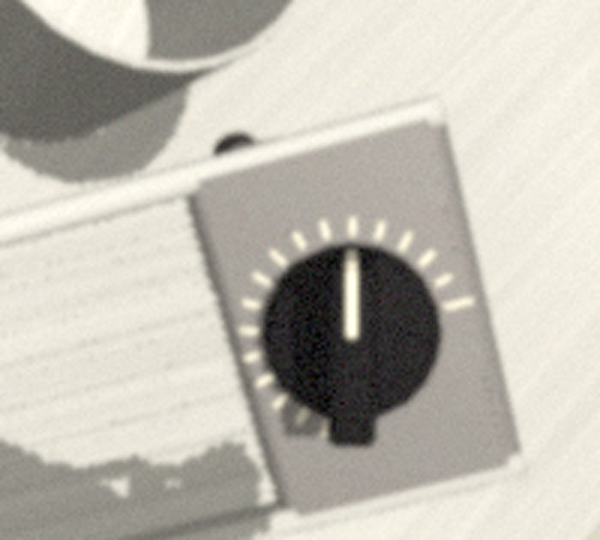

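View pics/scene_19.png

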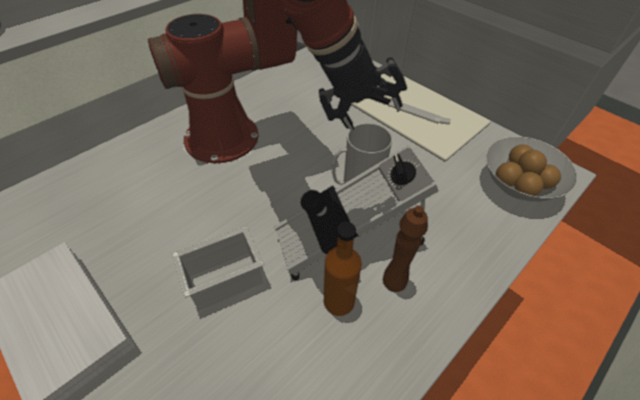

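View pics/top_19.png

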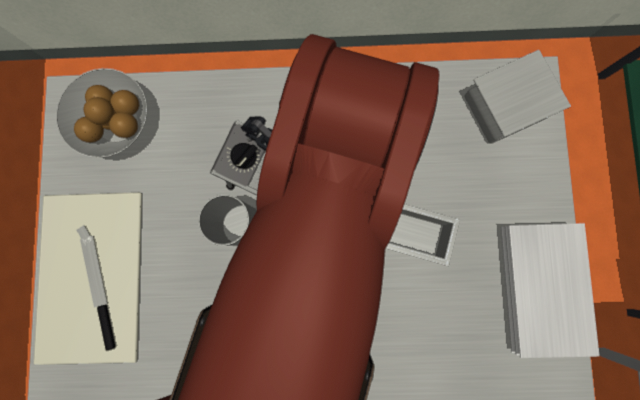

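Run:
```python
from h import *
from plant import bot
o=bot.observe();p=o["eef_pos"];R=rpy(o["ee_rot"])
Rt=toolR(n,-v)
plan(p,R,at(.03,.04,.22),Rt,1)
R2=Rt@Rn.from_rotvec([.75,0,0]).as_matrix()
plan(at(.03,.04,.22),Rt,at(-.01,.13,.18),R2,1)
```

```text
8 rows
1 -2 -23 0.000 0.165 0.001 1; 5 -2 -22 0.000 0.165 0.001 1; 8 -2 -21 0.000 0.165 0.001 1; 12 -2 -20 0.000 0.165 0.001 1; 15 -2 -17 0.000 0.165 0.001 1; 17 -2 -15 0.000 0.165 0.001 1; 19 -2 -12 0.000 0.165 0.001 1; 21 -2 -8 0.000 0.165 0.001 1
5 rows
8 8 -18 0.150 -0.000 0.000 1; 8 5 -19 0.150 -0.000 0.000 1; 8 2 -20 0.150 -0.000 0.000 1; 8 -1 -20 0.150 -0.000 0.000 1; 8 -4 -19 0.150 -0.000 0.000 1
```

Emit:
arm_command(
  deltas="1 -2 -23 0 0.165 0 1; 5 -2 -22 0 0.165 0 1; 8 -2 -21 0 0.165 0 1; 12 -2 -20 0 0.165 0 1; 15 -2 -17 0 0.165 0 1; 17 -2 -15 0 0.165 0 1; 19 -2 -12 0 0.165 0 1; 21 -2 -8 0 0.165 0 1; 0 0 0 0 0 0 1",
)

```text
clock: 18.08
eef_pos: [0.478, -0.0912, 0.3081]
ee_rot: [-1.613, 0.486, -2.077]
contact_force: [-0.4, 0.2, 0.3]
opening: 0.0853
```

Emit:
arm_command(
  deltas="8 4 -18 0.15 0 0 1; 8 2 -19 0.15 0 0 1; 8 0 -20 0.15 0 0 1; 8 -2 -20 0.15 0 0 1; 8 -4 -19 0.15 0 0 1; 0 0 0 0 0 0 1",
)

```text
clock: 18.82
eef_pos: [0.3837, -0.0599, 0.2579]
ee_rot: [-0.841, 0.483, -2.055]
contact_force: [0.3, -0.4, 0.1]
opening: 0.0852
```

```bash
python3 st.py 20 wrist
```

```text
18.825 [-0.0103  0.1486  0.1688] 0.0852 F [0.1 0.2 0.4] M [-0.56  0.05 -0.45] q [-0.9  -0.63 -1.15  0.42  0.62  1.55]
```

View pics/wrist_20.png

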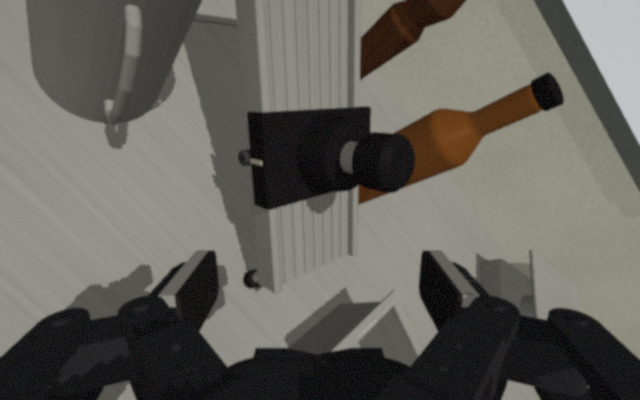

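Run:
```python
from h import *
from plant import vision
W=vision.capture("wrist")
a=W["image"][100:215,225:300]
cv2.imwrite("pics/w20z.png",cv2.convertScaleAbs(cv2.resize(a[:75],None,fx=8,fy=8,interpolation=2)[:600,:600],alpha=1.3))
for k in (.019,0,-.011,-.019,-.027): print(k,(proj(W,at(0,.075,k))-[225,100])*8,(proj(W,at(.008,.072,k))-[225,100])*8,(proj(W,at(-.008,.072,k))-[225,100])*8)
```

```text
0.019 [278.27969117 519.06815579] [296.28694811 445.22803658] [304.95929477 584.31064606]
0 [188.33153905 497.41905468] [205.4749946  426.67058884] [215.08821831 560.23297432]
-0.011 [139.64019405 485.69981613] [156.31989758 416.62573121] [166.39502769 547.18741276]
-0.019 [105.66084633 477.52152322] [122.01852026 409.6162353 ] [132.39624156 538.07868007]
-0.027 [ 72.81966009 469.61716783] [ 88.86734133 402.84178275] [ 99.5220783  529.27124899]
```

View pics/w20z.png

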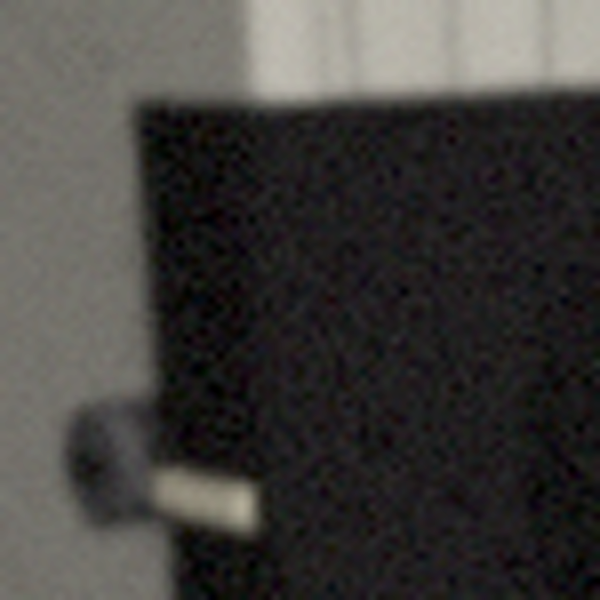

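Run:
```python
from plant import bot
o=bot.observe();print(o["clock"],o["contact_force"].round(2),abs(o["qd"]).max()); print(bot.sign_off())
```

```text
18.925 [ 0.76 -0.61 -0.3 ] 0.09078621973443148
the job is handed in; nothing more can be done
None
```

The mandoline is set for 2.5 mm slices. I handed the job in at 18.9 s of the 67 s allowed, with the gripper open and clear of everything.

- **Guard:** I gripped its knob, slid it about 100 mm down the track, and let go. A final side view shows its white line within about 1 mm of the blade screw.
- **Dial:** It started 7 clicks open. I turned it clockwise to the stop, where the wrist moment rose to 1.2 N·m and the line sat on the longest tick. Then I turned it back 75°; after letting go, the line points exactly at the fifth tick.
- **Surroundings:** In the last scene and side pictures, the bottle, mill, jug and pan stand where they were, though I judged this by eye. Forces read at the end of each move stayed under about 6 N.

**Disagreements:**
- Positions measured from different camera views differed by 2 to 4 mm, in line with the calibration error. I centred the dial grasp by eye in the wrist picture rather than on the first computed point.
- An earlier, more oblique side view left up to 2 mm of doubt about the guard. The closer final view settled it.
- At the stop, the dial bar turned about 3° inside the grip. It seated square again on the way back.

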